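# Close the sample chamber of a spectrometer

## Task

The blue lid of the spectrometer's sample chamber is propped open by a folding stay: take the red pull bar, lift the knee of the stay well past its centre so that it stays unlocked, and let go. Then lower the lid gently with the fingertips until it is shut, and press on its free edge with about 12 N for a second so that the foam seal beds in, never pushing on the lid with more than 20 N. Leave everything else where it is, and let go of the lid at the end.

Things in the scene. Friction and masses are not known exactly. Their poses are not given: they have to be found in the camera images.
- instrument: spectrometer, fixed: white sample chamber 260 x 220 mm (x, y), top at z = 116 mm, centred 10 mm in +x of the origin, and a white housing on its +y side (160 mm wide, top at 100 mm). Origin 0 to 20 mm above the bench (adjustable feet), z up. Heights and directions below are in this frame: the lid's hinge line lies at x = -90, z = 118 mm (near side), the stay on the -y side.
- lid (a joint): blue lid's angle (rad): 0 = propped open as at the start, 1.15 rad (66 deg) above level; grows as it closes; 1.15 = shut, level, just on the seal; about 1.16 when pressed (the seal gives 1 mm at the free edge per 9 N). A plate 190 mm long from the hinge line, 210 wide, 12 thick above the hinge line, 0.5 kg, with a black knob 33 mm high on the outer face 85 mm from the hinge line.
- hinge (a point): middle of the lid's hinge line, fixed on the instrument's near side; the line runs along the instrument's y. The hinge is stiff (0.62 N m of friction): once the stay is unlocked the lid stays where it is left; while the stay is locked the lid does not move. Pushing it down at the free edge, square to its face, takes up to about 8 N at first, then less
- lid_edge (a point): middle of the lid's free edge, on its outer (upper when shut) face, 190 mm from the hinge line; moves with the lid. At z = 130 mm in the instrument's frame when shut.
- knee (a joint): bend of the stay's knee (rad): 0 = locked, 6 mm below straight against its stop; 0.13 = straight (centre); larger = past centre, folding upwards; 1.73 with the lid shut. A spring pulls it back: let go below 0.5 it snaps back and locks again, above 0.6 it stays unlocked. Lifting takes about 5 to 7 N at the bar near the centre, about 13 N at 0.9.
- pull_bar (a point): middle of the red 50 mm sleeve of the stay's pull bar, where to grip it: a round bar 11 mm thick along y, sticking out from the knee to -y, at z = 131 mm while locked; lid's side edge 75 mm away in +y, an 18 mm red end disc 21 mm away in -y. It rides on a circle of 92 mm about stay_pivot: lifted, it moves up and to +x. Knee value = twice the angle turned (0.45 rad turned: 0.9).
- stay_pivot (a point): fixed point on the axis (along y) about which the pull bar swings, level in y with pull_bar; on the instrument at x = 95, y = -180, z = 98 mm. Nothing to touch here: the real pivot is 60 mm away in +y.
- vial: small capped glass vial, 28 mm across, 50 mm high, standing on top of the sample chamber just beyond the lid's free edge, 50 to 90 mm to +y of its middle; the lid clears it when it shuts; leave alone. Origin under its centre
- standard_pot: small white pot with a black cap, 40 mm across, 35 mm high, standing on the lower housing; leave alone. Origin under its centre
- wash_bottle: white bottle, 64 mm across, 160 mm high; leave alone. Origin under its centre
- reagent_jar: amber jar with a red cap, 70 mm across, 100 mm high; leave alone. Origin under its centre
- mouse: black computer mouse, 33 mm high; leave alone. Origin on its underside
- driver: screwdriver lying on the bench; leave alone. Origin at its middle

How it is judged (in metres and radians):
On the way, in this order (a step that is already met when the one before it is completed fails the run):
1. the knee is lifted past its centre and the stay let go of, and it stays unlocked with the lid still up (value of joint knee above 0.3 rad and value of joint lid below 0.8 rad and contact force between the fingers and stay_link below 0.1 N), for 0.3 s.
2. the shut lid is pressed with 8 to 20 N for half a second (value of joint lid above 1.14 rad and contact force between the fingers and lid above 8 N), for 0.5 s.
At the end, for the whole second after the job is handed in: the lid is shut (within 0.02 rad of the seal, knee folded beyond 1.6 rad) and at rest, with the robot clear of it (value of joint lid above 1.13 rad and value of joint knee above 1.6 rad and velocity of joint lid below 0.05 rad/s); the robot touches nothing.
It fails at once if the lid is pushed with more than 20 N (contact force between the fingers and lid above 20 N).
It fails at once if the lid is dropped or slammed (over 1.5 rad/s) (velocity of joint lid above 1.5 rad/s).
It fails at once if a bystander is moved by more than 15 mm (distance of any of vial, standard_pot, wash_bottle, reagent_jar, mouse, driver from where it was at the start of the episode above 0.015 m).
It also fails if it takes over 72 s, if anything falls off the work surface, if the arm or the gripper's body presses on something with over 40 N, if the wrist force passes 120 N, or if a joint passes its speed limit or range.

## Robot

A 6-joint arm with a two-finger parallel gripper is mounted at the origin on the work surface. World frame = base frame: x ahead of the robot, y to its left, z up, the work surface at z = 0. Lengths are in mm, angles in rad, forces in N, time in s.
With the tool pointing down it reaches from about 400 to 925 mm from the base axis. Payload 12.5 kg.
Tool frame: the origin (TCP) lies at the centre of the arm's flange, where the gripper is bolted on; the fingertips stand 190 mm ahead of it and the grasp point (between the pads) lies 171 mm ahead of it (bot.tip_reach is the distance from the TCP to the fingertips, in mm); z points along the fingers, y is the line along which they close (so a half turn about z gives the same grasp; the last joint's range is limited). The gripper opens to 95 mm and grips with 3 to 60 N. Pads are 20 mm wide; open, the fingers measure 119 mm over their backs; the gripper's body (75 mm by 180 mm) begins 59 mm behind the grasp point.
Start: joints at [-1.364, 0.491, 1.559, -0, 1.092, -0.106], TCP at [192.347, -594.666, 404.761] pointing down, gripper open.
Joint ranges: [-3.1, 3.1], [-0.84, 2.19], [0.05, 2.79], [-1.13, 4.28], [0.06, 2.93], [-2.69, 2.69]. Speed limits (rad/s): [2.22, 2.22, 2.79, 3.14, 3.14, 3.14].

## Interface

Orientations are given as a 3x3 rotation matrix whose columns are the frame's x, y, z axes.
In Python, from rig import bot gives the robot as it stands.
- The arm moves only by the tool play_rows, never from a script. Its argument "plan" is a list that holds one entry, the list of rows, each a list of 5 numbers: the closure in counts, from 0 (fully open) to 255 (shut), then the shift along the tool's x, y, z in m, then the turn about the tool's z in rad. In form: [[[hand, dx, dy, dz, twist], ...]]. A call has 1 to 8 rows; each row shifts and turns the commanded pose from where the row before left it, along the tool's axes as they then stand; what a row does not reach is not made up. A row lasts 1/10 s, in which the tool goes at most 50 mm and 8.59 degrees, less where a joint would pass 70% of its speed; a pose out of reach is approached as far as the arm can. A call is refused whole if a number of a shift passes 0.05 or a number of a turn 0.15, either way. A call with a gripper value outside its range is refused whole. The fingers move at their own pace and stop on an object; "newtons" is the grip in N (left out, the last holds). Time passes only in rows, so rows that do not move let the fingers close. It gives the time, the measured TCP pose, the force, the opening and the grip force at its end, in the units of the state.
- bot.observe(): the state, without advancing time (a new reading comes with each control period).
- bot.read_camera(name): name is "scene" or "side" or "wrist"; returns (picture, depth): 420x560x3 uint8, red, green, blue; 420x560 float32, mm along the optical axis (not along the pixel's ray), 0 where there is no reading.
- bot.calibration(name): a dict with "fx", "fy", "cx", "cy" (pixels), "position" and "attitude" of the camera in the world. Camera axes: x right, y down, z forward; pixel columns grow to the right and rows downward; lengths in mm; the calibration is good to about 2 mm. The wrist camera is an equidistant fisheye: a pixel r from the principal point sees the ray r / f radians off the axis. A picture is of the moment at which its call begins: read the wrist's pose just before it. calibration takes no time and is no camera call; for the wrist camera it gives the pose at the moment of the call.
- bot.close_job(): hands the job in; it is judged then, once.
The state is a dict: "time_s": time; "joint_positions": joint angles; "joint_vel": joint speeds; "joint_torque": joint torques, N m; "position": TCP position; "tool_rot": TCP orientation; "ft_force": force on the tool from outside, world axes, zero at the start; "wrist_torque": the same for the moment, N m; "opening": finger opening in mm; "grip_force": force on a finger pad.
Only numpy, scipy, OpenCV 4.12 (cv2) and the standard library are available. Lean on these libraries where they do the work, as an engineer would, in place of code of your own. Each camera call takes 0.05 s, during which the arm holds its last target. There are 200 camera calls.

## Working session

There is one attempt and no reset: what is moved stays moved. The work goes in short steps, Python scripts to look and compute and a tool call to move; the robot and the scene stay as the last step left them, time stands still between calls to the robot, and variables do not carry over. Pictures are saved under pics/ and viewed, at most 10 in all, crops included, and the job is handed in when it is done.

Besides the shell and the picture viewer there is one more tool, called after ">>>" as a command line: name --argument value ..., lists and objects as JSON in quotes. play_rows: Moves the arm, as the interface text tells. Its arguments: {"type":"object","properties":{"plan":{"type":"array"},"newtons":{"type":"number"}},"required":["plan"]}

```bash
ls; mkdir -p pics
python3 - <<'E'
from rig import bot
import cv2,numpy as np
s=bot.observe();print(s)
for n in("scene","side"):
    p,d=bot.read_camera(n);cv2.imwrite(f"pics/{n}0.png",p[:,:,::-1]);np.savez(f"{n}0.npz",p=p,d=d);print(n,bot.calibration(n))
E
```

```text
pics
{'time_s': 0.0, 'joint_positions': array([-1.36363415e+00,  4.91548084e-01,  1.55943216e+00,  1.05884420e-05,
        1.09167069e+00, -1.05616589e-01]), 'joint_vel': array([ 0.00015068, -0.00056484,  0.00013731,  0.0005177 , -0.00115769,
       -0.00086372]), 'joint_torque': array([ 1.56272476e-03, -6.12639999e+01, -2.58175635e+01,  6.93259388e-02,
        4.82237292e-02, -1.17465443e-04]), 'position': array([ 192.32163885, -594.64519332,  404.17471586]), 'tool_rot': array([[ 9.51483724e-01,  3.07699007e-01, -2.08477104e-04],
       [ 3.07699054e-01, -9.51483166e-01,  1.03759242e-03],
       [ 1.20903701e-04, -1.05140050e-03, -9.99999440e-01]]), 'ft_force': array([-0.45633816,  0.24207617,  0.63689763]), 'wrist_torque': array([ 0.0338962 ,  0.02531227, -0.03135807]), 'grip_force': 0.0, 'opening': 95.20716104734691}
scene {'fx': 428.22977468166584, 'fy': 428.22977468166584, 'cx': 276.955358304585, 'cy': 213.96365957157312, 'position': array([1223.22142235,  705.42894207,  978.78432526]), 'attitude': array([[-0.73798054,  0.4269506 , -0.5225877 ],
       [ 0.67477543,  0.47597479, -0.5640267 ],
       [ 0.00792703, -0.76887007, -0.63935591]])}
side {'fx': 466.2377601282405, 'fy': 466.2377601282405, 'cx': 269.83117940046424, 'cy': 207.46845843147082, 'position': array([  248.63751121, -1193.5617568 ,  1199.85490753]), 'attitude': array([[ 0.97266535, -0.12831057,  0.19354202],
       [-0.23104366, -0.61823322,  0.75126993],
       [ 0.02325824, -0.77545089, -0.63097938]])}
```

View pics/scene0.png

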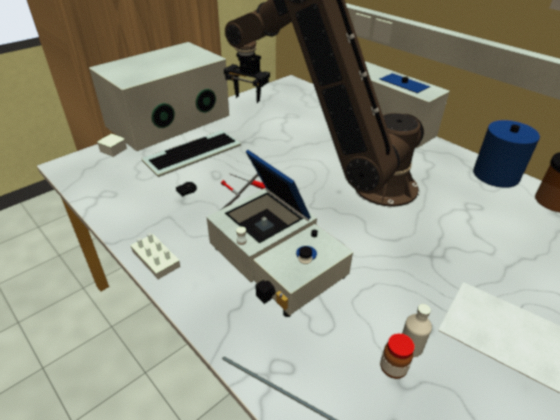

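View pics/side0.png

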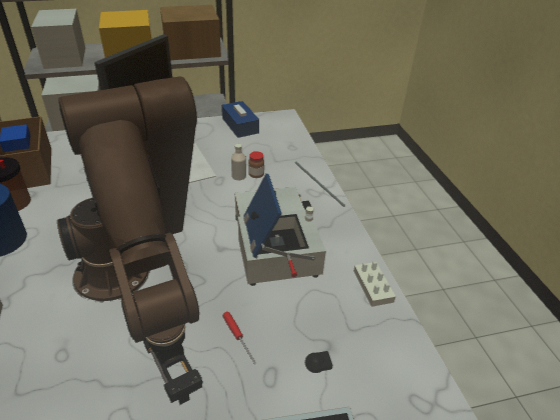

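Scene view: the instrument is at about (280,240), with the lid open at (278,185), the vial at (241,235) and the bottle and jar at (405,340). Side view: the red pull bar is at (292,267), the lid at (263,215), the vial at (309,213) and the driver at (235,330).

```bash
cat > h.py <<'E'
import numpy as np,cv2
from rig import bot
def cloud(n,d):
    c=bot.calibration(n);v,u=np.mgrid[:d.shape[0],:d.shape[1]]
    P=np.stack([(u-c['cx'])/c['fx']*d,(v-c['cy'])/c['fy']*d,d],-1)
    return P@c['attitude'].T+c['position']
def plane(P):
    for _ in range(8):
        m=np.median(P,0) if _==0 else P.mean(0);n=np.linalg.svd(P-m,full_matrices=False)[2][2]
        r=abs((P-m)@n);P=P[r<max(4,2*np.median(r))]
    return m,n*np.sign(n[2]),len(P)
E
python3 - <<'E'
from h import *
for n in("scene","side"):
    z=np.load(n+"0.npz");p=z['p'];d=z['d'];P=cloud(n,d)
    h=cv2.cvtColor(p,cv2.COLOR_RGB2HSV).astype(int);H,S,V=[h[...,i] for i in range(3)]
    box=np.zeros(d.shape,bool)
    if n=="side": box[170:300,225:335]=1
    else: box[145:310,190:360]=1
    box&=d>0
    b=box&(H>100)&(H<125)&(S>90)&(P[...,2]>110)
    m,nn,k=plane(P[b]);print(n,"lid",m.round(1),nn.round(3),k,b.sum(),"yaw",np.degrees(np.arctan2(nn[1],nn[0])))
    Q=P[b];r=abs((Q-m)@nn)<5;Q=Q[r]
    # lid along width/slope
    ex=np.array([nn[0],nn[1],0]);ex/=np.linalg.norm(ex);ex*= 1;ey=np.cross([0,0,1],ex)
    print(" slope",np.degrees(np.arccos(nn[2])),"y range",np.percentile(Q@ey,[1,99]),"z",np.percentile(Q[:,2],[1,99]))
    red=box&((H<8)|(H>172))&(S>130)&(V>60)
    nl,L,st,ce=cv2.connectedComponentsWithStats(red.astype(np.uint8))
    for i in range(1,nl):
        if st[i,4]>5:
            q=P[L==i];print(" red",ce[i].round(1),st[i],np.median(q,0).round(1),np.ptp(q,axis=0).round(0))
    w=box&(S<60)&(V>100)&(P[...,2]>80)&(P[...,2]<145)
    hz=np.histogram(P[w][:,2],bins=np.arange(80,146,3));print(" z",list(zip(hz[1].astype(int),hz[0])))
z=np.load("scene0.npz")
E
```

```text
scene lid [547.2 -41.5 291.9] [-0.929  0.035  0.367] 341 679 yaw 177.86316385456547
 slope 68.45495582474419 y range [-63.60693428 131.32681418] z [172.69952942 313.07494403]
 red [226.1 184.8] [222 181  10   9  30] [ 572.1 -245.6  153.2] [12. 53. 11.]
 red [258.2 183.8] [251 180  15   8  71] [ 375.6 -317.2   23.3] [127. 195. 162.]
 z [(np.int64(80), np.int64(8)), (np.int64(83), np.int64(7)), (np.int64(86), np.int64(14)), (np.int64(89), np.int64(10)), (np.int64(92), np.int64(17)), (np.int64(95), np.int64(13)), (np.int64(98), np.int64(9)), (np.int64(101), np.int64(28)), (np.int64(104), np.int64(58)), (np.int64(107), np.int64(62)), (np.int64(110), np.int64(130)), (np.int64(113), np.int64(959)), (np.int64(116), np.int64(1834)), (np.int64(119), np.int64(404)), (np.int64(122), np.int64(69)), (np.int64(125), np.int64(108)), (np.int64(128), np.int64(222)), (np.int64(131), np.int64(835)), (np.int64(134), np.int64(441)), (np.int64(137), np.int64(38)), (np.int64(140), np.int64(18))]
side lid [ 520.  -107.4  263.9] [-0.907  0.052  0.418] 209 260 yaw 176.72431582294166
 slope 65.30030734611346 y range [-63.49945628 135.38633903] z [150.81830082 314.82705716]
 red [291.9 267.4] [289 260   8  14  49] [ 568.5 -243.7  153.7] [ 49. 102. 114.]
 z [(np.int64(80), np.int64(1)), (np.int64(83), np.int64(4)), (np.int64(86), np.int64(4)), (np.int64(89), np.int64(4)), (np.int64(92), np.int64(2)), (np.int64(95), np.int64(5)), (np.int64(98), np.int64(1)), (np.int64(101), np.int64(1)), (np.int64(104), np.int64(4)), (np.int64(107), np.int64(0)), (np.int64(110), np.int64(54)), (np.int64(113), np.int64(241)), (np.int64(116), np.int64(343)), (np.int64(119), np.int64(167)), (np.int64(122), np.int64(29)), (np.int64(125), np.int64(28)), (np.int64(128), np.int64(189)), (np.int64(131), np.int64(503)), (np.int64(134), np.int64(338)), (np.int64(137), np.int64(64)), (np.int64(140), np.int64(14))]
```

>>> play_rows --plan '[[[0, 0.029, -0.0135, 0, 0], [0, 0.029, -0.0135, 0, 0], [0, 0.029, -0.0135, 0, 0], [0, 0.029, -0.0135, 0, 0], [0, 0.029, -0.0135, 0, 0], [0, 0.029, -0.0135, 0, 0], [0, 0.029, -0.0135, 0, 0], [0, 0.029, -0.0135, 0, 0]]]'

```text
time_s: 0.9
position: [380.7, -419.5, 404.5]
tool_rot: [[0.951, 0.308, -0.0], [0.308, -0.951, 0.0], [-0.0, -0.0, -1.0]]
ft_force: [0.6, -0.3, -0.8]
opening: 95.5
grip_force: 0.0
```

>>> play_rows --plan '[[[0, 0.029, -0.0135, 0, 0], [0, 0.029, -0.0135, 0, 0], [0, 0.029, -0.0135, 0, 0], [0, 0.029, -0.0135, 0, 0], [0, 0.029, -0.0135, 0, 0], [0, 0.029, -0.0135, 0, 0], [0, 0.029, -0.0135, 0, 0], [0, 0, 0, 0, 0]]]'

```text
time_s: 1.7
position: [545.8, -265.9, 404.3]
tool_rot: [[0.951, 0.311, -0.0], [0.311, -0.951, 0.001], [0.0, -0.001, -1.0]]
ft_force: [-0.6, -1.0, -0.4]
opening: 95.0
grip_force: 0.0
```

>>> play_rows --plan '[[[0, 0, 0, 0, -0.149], [0, 0, 0, 0, -0.149], [0, 0, 0, 0, -0.149], [0, 0, 0, 0, -0.149], [0, 0, 0, 0, -0.149], [0, 0, 0, 0, -0.149], [0, 0, 0, 0, -0.149], [0, 0, 0, 0, -0.149]]]'

```text
time_s: 2.5
position: [543.4, -268.7, 404.5]
tool_rot: [[0.06, 0.998, -0.001], [0.998, -0.06, 0.0], [0.0, -0.001, -1.0]]
ft_force: [0.3, -1.0, -0.3]
opening: 95.3
grip_force: 0.0
```

Run:
```python
from h import *
s=bot.observe();print(s['time_s'],s['position'],s['tool_rot'].round(3),s['joint_positions'].round(2),s['ft_force'])
print(bot.calibration("wrist"))
for n in("wrist","side"):
    p,d=bot.read_camera(n);cv2.imwrite(f"pics/{n}1.png",p[:,:,::-1]);np.savez(f"{n}1.npz",p=p,d=d)
# far chamber edge / sides from start scene view
z=np.load("scene0.npz");d=z['d'];P=cloud("scene",d);m=np.zeros(d.shape,bool);m[190:310,195:360]=1
m&=(d>0)&(abs(P[...,2]-132.5)<5)
Q=P[m];print(np.percentile(Q,[1,99],axis=0).round(0))
r=cv2.minAreaRect(Q[:,:2].astype(np.float32));print(r)
m2=np.zeros(d.shape,bool);m2[190:310,195:360]=1
m2&=(d>0)&(abs(P[...,2]-116.5)<4)
print(cv2.minAreaRect(P[m2][:,:2].astype(np.float32)))
```

```text
2.5 [ 543.36579113 -268.72625653  404.46581326] [[ 0.06   0.998 -0.001]
 [ 0.998 -0.06   0.   ]
 [ 0.    -0.001 -1.   ]] [-0.57  0.46  1.61 -0.    1.07 -0.51] [ 0.30847952 -0.98720189 -0.33769015]
{'fx': 325.19226210127806, 'fy': 325.19226210127806, 'cx': 279.92094241610687, 'cy': 208.17360213783093, 'position': array([ 548.44990393, -195.25588769,  384.23440544]), 'attitude': array([[ 9.98189491e-01, -5.80669432e-02, -1.56834657e-02],
       [-6.01476137e-02, -9.63980908e-01, -2.59081209e-01],
       [-7.45076580e-05,  2.59555464e-01, -9.65728200e-01]])}
[[ 457. -183.  128.]
 [ 710.  144.  137.]]
((506.64788818359375, -54.474365234375), (445.0668640136719, 354.0752258300781), 17.09522819519043)
((580.418212890625, 16.963790893554688), (386.6061096191406, 263.4742431640625), 87.71627807617188)
```

View pics/wrist1.png

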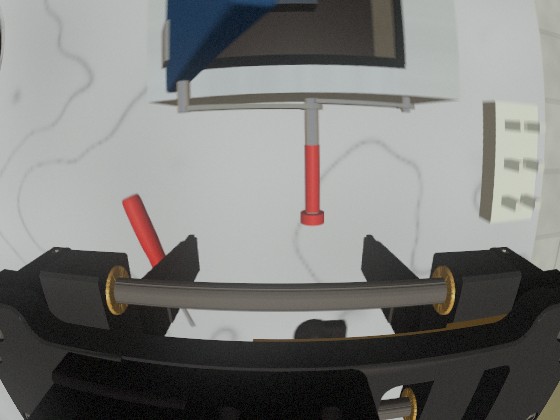

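The wrist view shows the red sleeve from (312,146) to (313,212), with the disc at (312,218). It is nearly parallel to the tool's x axis. The lid's lower corner is at (178,88) and the driver is far below at (145,230). I'll cast rays for the bar.

```bash
cat >> h.py <<'E'
def wray(c,u,v):
    x=(u-c['cx'])/c['fx'];y=(v-c['cy'])/c['fy'];r=np.hypot(x,y)+1e-9
    return c['attitude']@np.array([x/r*np.sin(r),y/r*np.sin(r),np.cos(r)])
def hit(c,u,v,z):
    q=wray(c,u,v);return c['position']+q*(z-c['position'][2])/q[2]
E
python3 - <<'E'
from h import *
c=bot.calibration("wrist");z=np.load("wrist1.npz");p,d=z['p'],z['d']
h=cv2.cvtColor(p,cv2.COLOR_RGB2HSV).astype(int)
m=((h[...,0]<8)|(h[...,0]>172))&(h[...,1]>120)&(h[...,2]>60);m[:,:280]=0;m[:,345:]=0;m[:130]=0;m[230:]=0
v,u=np.nonzero(m);rows=np.unique(v)
mid=[(r,u[v==r].mean(),np.ptp(u[v==r])) for r in rows]
for r,x,w in mid[::8]:print(r,round(x,1),w,hit(c,x,r,147.5).round(1), d[int(r),int(x)])
print(rows.min(),rows.max())
sl=[a for a in mid if a[2]<17];X=np.array([hit(c,x,r,147.5)[:2] for r,x,w in sl])
print("ends",X[0],X[-1],cv2.fitLine(X.astype(np.float32),cv2.DIST_HUBER,0,.01,.01).ravel())
# chamber front top edge: bottom-most white, columns
g=cv2.cvtColor(p,cv2.COLOR_RGB2GRAY)
from scipy.ndimage import gaussian_filter1d
for col in (220,250,350,380,430):
    print(col,[(r,int(g[r,col])) for r in range(66,112,3)])
E
```

```text
145 317.0 0 [ 574.7 -212.9  147.5] 228.88939
153 312.0 12 [ 570.8 -218.6  147.5] 231.24994
161 312.0 12 [ 570.5 -224.5  147.5] 231.02263
169 312.0 12 [ 570.2 -230.4  147.5] 232.53664
177 312.0 12 [ 569.9 -236.4  147.5] 235.03545
185 312.0 12 [ 569.7 -242.4  147.5] 235.84207
193 312.0 12 [ 569.4 -248.5  147.5] 237.3688
201 312.0 12 [ 569.2 -254.7  147.5] 238.76736
209 312.0 12 [ 568.9 -260.9  147.5] 239.12296
217 312.5 21 [ 569.1 -267.3  147.5] 237.52788
145 224
ends [ 574.72182964 -212.91050075] [ 568.86085981 -272.86954535] [ 4.3748077e-02  9.9904257e-01  5.6980096e+02 -2.3977374e+02]
220 [(66, 43), (69, 178), (72, 180), (75, 179), (78, 179), (81, 179), (84, 178), (87, 180), (90, 180), (93, 180), (96, 93), (99, 87), (102, 92), (105, 143), (108, 135), (111, 187)]
250 [(66, 163), (69, 180), (72, 181), (75, 179), (78, 179), (81, 180), (84, 181), (87, 180), (90, 179), (93, 170), (96, 90), (99, 90), (102, 96), (105, 144), (108, 103), (111, 188)]
350 [(66, 180), (69, 184), (72, 183), (75, 184), (78, 184), (81, 183), (84, 183), (87, 182), (90, 182), (93, 110), (96, 91), (99, 103), (102, 145), (105, 165), (108, 187), (111, 187)]
380 [(66, 102), (69, 184), (72, 184), (75, 186), (78, 185), (81, 185), (84, 185), (87, 185), (90, 185), (93, 166), (96, 91), (99, 95), (102, 132), (105, 125), (108, 188), (111, 186)]
430 [(66, 181), (69, 181), (72, 182), (75, 184), (78, 183), (81, 181), (84, 181), (87, 183), (90, 184), (93, 181), (96, 169), (99, 91), (102, 150), (105, 186), (108, 187), (111, 188)]
```

>>> play_rows --plan '[[[0, 0.013, 0.0123, 0, 0.05], [0, 0.013, 0.0123, 0, 0], [0, 0, 0, 0.01, 0], [0, 0, 0, 0.015, 0], [0, 0, 0, 0.015, 0], [0, 0, 0, 0.01, 0], [0, 0, 0, 0, 0]]]'

```text
time_s: 3.3
position: [570.6, -244.5, 353.0]
tool_rot: [[0.116, 0.993, -0.003], [0.993, -0.116, 0.001], [0.001, -0.003, -1.0]]
ft_force: [-0.2, 0.3, -0.2]
opening: 95.2
grip_force: 0.0
```

Run:
```python
from h import *
s=bot.observe();print(s['time_s'],s['position'],s['tool_rot'].round(3),s['ft_force'])
p,d=bot.read_camera("side");cv2.imwrite("pics/side2.png",cv2.resize(p[130:340,180:400,::-1],None,fx=2.8,fy=2.8))
p,d=bot.read_camera("wrist");cv2.imwrite("pics/wrist2.png",p[:,:,::-1])
```

```text
3.3 [ 570.55475945 -244.52911581  353.01112272] [[ 0.116  0.993 -0.003]
 [ 0.993 -0.116  0.001]
 [ 0.001 -0.003 -1.   ]] [-0.16742225  0.34355008 -0.1506927 ]
```

View pics/side2.png

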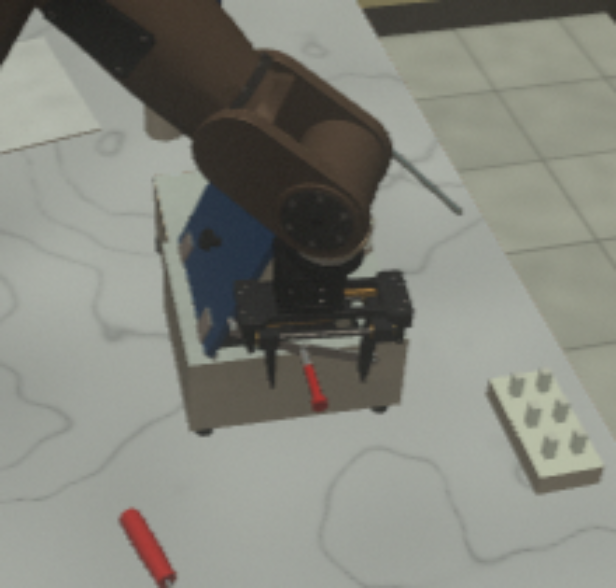

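View pics/wrist2.png

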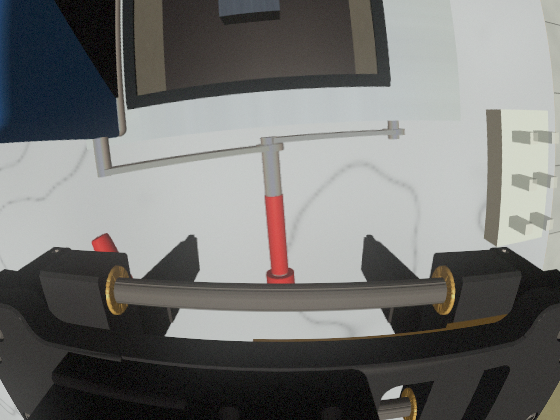

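Wrist view: the bar at (277,240) lies centred between the fingers, with the disc at (281,277) and the stay links at (265,145). The side view agrees. I'll go down and grip.

>>> play_rows --plan '[[[0, 0, 0, 0.012, 0], [0, 0, 0, 0.012, 0], [0, 0, -0.001, 0.0105, 0], [0, 0, 0, 0, 0], [255, 0, 0, 0, 0], [255, 0, 0, 0, 0], [255, 0, 0, 0, 0], [255, 0, 0, 0, 0]]]' --newtons 30

```text
time_s: 4.2
position: [569.8, -244.4, 320.6]
tool_rot: [[0.116, 0.993, 0.001], [0.993, -0.116, -0.0], [-0.0, 0.001, -1.0]]
ft_force: [0.8, -1.0, -0.1]
opening: 68.2
grip_force: 0.0
```

>>> play_rows --plan '[[[255, 0, 0, 0, 0], [255, 0, 0, 0, 0], [255, 0, 0, 0, 0], [255, 0, 0, 0, 0]]]'

```text
time_s: 4.6
position: [569.8, -244.4, 320.3]
tool_rot: [[0.116, 0.993, 0.0], [0.993, -0.116, -0.0], [-0.0, 0.0, -1.0]]
ft_force: [-0.7, 0.3, 0.2]
opening: 36.7
grip_force: 0.0
```

>>> play_rows --plan '[[[255, 0, 0, 0, 0], [255, 0, 0, 0, 0], [255, 0, 0, 0, 0], [255, 0, 0, 0, 0], [255, 0, 0, 0, 0], [255, 0, 0, 0, 0]]]'

```text
time_s: 5.2
position: [569.3, -244.3, 320.2]
tool_rot: [[0.115, 0.993, -0.002], [0.993, -0.115, 0.0], [0.0, -0.002, -1.0]]
ft_force: [-4.7, -1.0, 1.9]
opening: 9.9
grip_force: 29.9
```

>>> play_rows --plan '[[[255, 0.0001, 0.0021, -0.0047, 0], [255, 0.0002, 0.0022, -0.0047, 0], [255, 0.0002, 0.0026, -0.0045, 0], [255, 0.0002, 0.0027, -0.0044, 0], [255, 0.0002, 0.0031, -0.0042, 0], [255, 0.0002, 0.0032, -0.0041, 0], [255, 0.0003, 0.0036, -0.0038, 0], [255, 0.0003, 0.0036, -0.0037, 0]]]'

```text
time_s: 6.0
position: [591.4, -245.4, 353.8]
tool_rot: [[0.115, 0.993, -0.008], [0.993, -0.115, 0.002], [0.001, -0.008, -1.0]]
ft_force: [-18.8, -1.3, 2.5]
opening: 9.6
grip_force: 30.0
```

Run:
```python
from h import *
for n in("wrist","side"):
    p,d=bot.read_camera(n);np.savez(f"{n}3.npz",p=p,d=d)
    if n=="wrist":cv2.imwrite("pics/wrist3.png",p[:,:,::-1])
s=bot.observe();print(s['time_s'],s['position'],s['ft_force'],s['opening'],s['grip_force'])
```

```text
6.1 [ 591.71193213 -245.35207384  354.47196914] [-14.88648429  -0.05912295   8.07121493] 9.331410866055032 30.000765323638916
```

View pics/wrist3.png

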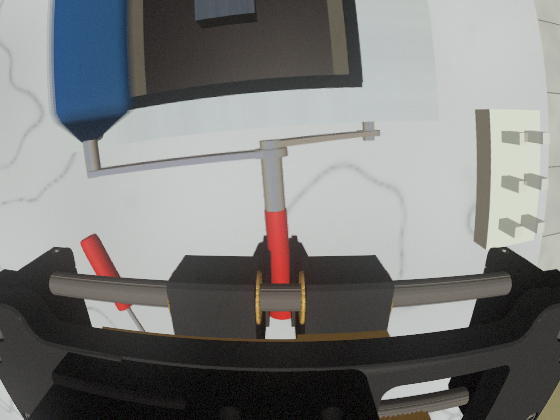

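The wrist view shows the bar still held between the fingers at (278,260), with the knee lifted and the lid still up. I'll open and raise.

>>> play_rows --plan '[[[255, 0, 0, 0, 0], [0, 0, 0, 0, 0], [0, 0, 0, 0, 0], [0, 0, 0, 0, 0], [0, 0, 0, 0, 0], [0, 0, 0, 0, 0], [0, 0, 0, 0, 0], [0, 0, 0, 0, 0]]]'

```text
time_s: 6.9
position: [593.0, -245.4, 354.3]
tool_rot: [[0.116, 0.993, 0.0], [0.993, -0.116, -0.0], [-0.0, 0.0, -1.0]]
ft_force: [0.3, 0.1, -0.4]
opening: 60.3
grip_force: 0.0
```

>>> play_rows --plan '[[[0, 0, 0, -0.01, 0], [0, 0, 0, -0.02, 0], [0, 0, 0, -0.03, 0], [0, 0, 0, -0.03, 0], [0, 0, 0, -0.03, 0], [0, 0, 0, -0.03, 0], [0, 0, 0, 0, 0]]]'

```text
time_s: 7.6
position: [592.6, -245.1, 509.5]
tool_rot: [[0.116, 0.993, 0.007], [0.993, -0.116, -0.004], [-0.003, 0.007, -1.0]]
ft_force: [-0.2, -0.1, -0.3]
opening: 95.3
grip_force: 0.0
```

Run:
```python
from h import *
s=bot.observe();print(s['time_s'],s['position'],s['tool_rot'].round(3),s['ft_force'],s['opening'],s['joint_positions'].round(2))
p,d=bot.read_camera("side");np.savez("side4.npz",p=p,d=d)
c=bot.calibration("wrist");p,d=bot.read_camera("wrist");np.savez("wrist4.npz",p=p,d=d,pos=c['position'],att=c['attitude']);cv2.imwrite("pics/wrist4.png",p[:,:,::-1])
```

```text
7.6 [ 592.5729982  -245.09400223  509.54280253] [[ 0.116  0.993  0.007]
 [ 0.993 -0.116 -0.004]
 [-0.003  0.007 -1.   ]] [-0.17211147 -0.06304428 -0.25248767] 95.26253329470858 [-0.5   0.44  1.37 -0.    1.33 -0.38]
```

View pics/wrist4.png

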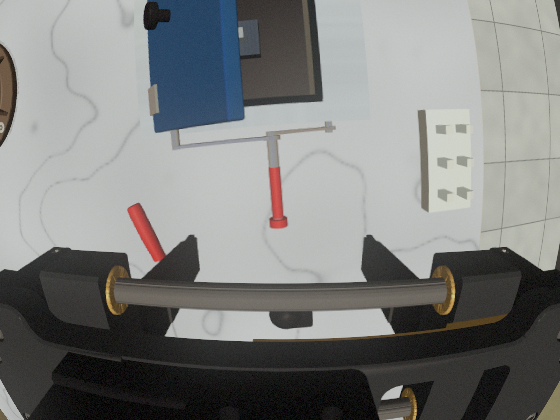

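The wrist view shows the stay folded upwards with the bar released at (277,195). The lid is still up at (200,70) and its knob is at (157,15). I'll check the bar height and the lid face.

Run:
```python
from h import *
z=np.load("wrist4.npz");p,d=z['p'],z['d'];c=bot.calibration("wrist");c['position']=z['pos'];c['attitude']=z['att']
h=cv2.cvtColor(p,cv2.COLOR_RGB2HSV).astype(int)
v,u=np.nonzero(d>0);
def pt(u,v):
    x=(u-c['cx'])/c['fx'];y=(v-c['cy'])/c['fy'];r=np.hypot(x,y)+1e-9
    q=np.stack([x/r*np.sin(r),y/r*np.sin(r),np.cos(r)],-1);q*= (d[v,u]/q[...,2])[...,None]
    return q@c['attitude'].T+c['position']
O=np.array([568.4,-57.8,16.5]);a=-0.0425;R=np.array([[np.cos(a),-np.sin(a),0],[np.sin(a),np.cos(a),0],[0,0,1]])
m=((h[...,0]<8)|(h[...,0]>172))&(h[...,1]>120)&(h[...,2]>60);m[:,:255]=0;m[:,300:]=0;m[:160]=0;m[212:]=0
v,u=np.nonzero(m);Q=(pt(u,v)-O)@R;print("bar top inst",np.median(Q,0),len(Q))
b=(h[...,0]>100)&(h[...,0]<125)&(h[...,1]>90)&(h[...,2]>50)&(d>0);b[150:]=0
v,u=np.nonzero(b);Q=(pt(u,v)-O)@R;m,n,k=plane(Q);print("lid inst",m,n,k,len(Q),"angle",np.arccos(n[2]))
Q=Q[abs((Q-m)@n)<3];print(np.percentile(Q,[.5,99.5],axis=0).round(1))
# offset along outer normal from hinge line
print("face dist from hinge",(m-np.array([-90,0,118]))@n)
t=np.array([np.cos(1.15),0,np.sin(1.15)]);print("r max",np.percentile((Q-np.array([-90,0,118]))@t,[1,99.5]))
```

```text
bar top inst [  30.82766266 -175.30736881  167.52628728] 439
lid inst [-26.8065228  -60.97111131 227.81834036] [-8.15700631e-01 -7.78845918e-04  5.78473745e-01] 9559 10681 angle 0.9539399760496268
[[ -95.8 -108.6  130. ]
 [  11.9   17.   279.2]]
face dist from hinge 12.027554522771354
r max [ 11.74726073 188.169936  ]
```

The bar has turned about 0.45 rad, so the knee is near 0.9, unlocked and released. The lid is at 0.954 rad above level and its face fits the instrument frame exactly. Next I'll move over the lid with the fingers closed.

>>> play_rows --plan '[[[255, 0.0, 0, -0.01, 0], [255, 0.0294, -0.011, 0, 0], [255, 0.0294, -0.011, 0, 0], [255, 0.0294, -0.011, 0, 0], [255, 0.0294, -0.011, 0, 0], [255, 0.0294, -0.011, 0, 0], [255, 0.0294, -0.011, 0, 0], [255, 0, 0, 0, -0.073]]]' --newtons 20

```text
time_s: 8.5
position: [547.0, -59.7, 514.4]
tool_rot: [[0.04, 0.999, -0.001], [0.999, -0.04, 0.001], [0.001, -0.001, -1.0]]
ft_force: [1.1, 0.3, 0.7]
opening: 36.3
grip_force: 0.0
```

>>> play_rows --plan '[[[255, 0, 0, 0, 0], [255, 0, 0, 0, 0], [255, 0, 0, 0, 0], [255, 0, 0, 0, 0], [255, 0, 0, 0, 0], [255, 0, 0, 0, 0], [255, 0, 0, 0, 0]]]'

```text
time_s: 9.2
position: [547.8, -62.6, 514.3]
tool_rot: [[0.043, 0.999, -0.0], [0.999, -0.043, -0.0], [-0.0, -0.0, -1.0]]
ft_force: [-0.5, 0.4, -0.4]
opening: 0.6
grip_force: 0.0
```

```bash
cat > st.py <<'E'
from h import *
O=np.array([568.4,-57.8,16.5]);a=-0.0425;R=np.array([[np.cos(a),-np.sin(a),0],[np.sin(a),np.cos(a),0],[0,0,1]])
H=np.array([-90,0,118])
def st():
    s=bot.observe();t=(s['position']+s['tool_rot'][:,2]*190-O)@R
    C=t+[12,0,0]-H;rr=np.hypot(C[0],C[2]);phi=np.arctan2(C[2],C[0])-np.arcsin(12/rr)
    print("t",s['time_s'],"tip inst",t.round(1),"tooly",s['tool_rot'][:2,1].round(3),"F",s['ft_force'].round(1),"open",round(s['opening'],1),"corner phi if touching",round(phi,3),"r",round(np.sqrt(rr**2-144),1))
    return s,t
def path(t,phis,r=178,g=0):
    last=t
    for f in phis:
        c=H+r*np.array([np.cos(f),0,np.sin(f)])+(12+g)*np.array([-np.sin(f),0,np.cos(f)])-[12,0,0]
        d=c-last;last=np.array([c[0],last[1],c[2]]);print(round(f,3),"dy",round(d[0]/1e3,4),"dz",round(-d[2]/1e3,4))
E
python3 -c "
from st import *
s,t=st();path(t,[.954],g=12);print('from there:')
f=.954;c=H+178*np.array([np.cos(f),0,np.sin(f)])+24*np.array([-np.sin(f),0,np.cos(f)])-[12,0,0]
path(c,np.linspace(.954,.87,8))"
```

```text
t 9.2 tip inst [-20.4  -5.7 307.8] tooly [ 0.999 -0.043] F [-0.5  0.4 -0.4] open 0.6 corner phi if touching 1.107 r 206.2
0.954 dy 0.0018 dz 0.0307
from there:
0.954 dy 0.0098 dz 0.0069
0.942 dy 0.0018 dz 0.0011
0.93 dy 0.0018 dz 0.0012
0.918 dy 0.0018 dz 0.0012
0.906 dy 0.0018 dz 0.0012
0.894 dy 0.0018 dz 0.0012
0.882 dy 0.0017 dz 0.0012
0.87 dy 0.0017 dz 0.0013
```

Moving to 12 mm off the face, then creeping into contact.

>>> play_rows --plan '[[[255, 0.0, 0.001, 0.015, 0], [255, 0, 0.001, 0.0155, 0], [255, 0, 0, 0, 0], [255, 0, 0.002, 0.0014, 0], [255, 0, 0.002, 0.0014, 0], [255, 0, 0.002, 0.0014, 0], [255, 0, 0.0018, 0.0013, 0], [255, 0, 0.0018, 0.0013, 0]]]'

```text
time_s: 10.0
position: [559.5, -63.0, 477.1]
tool_rot: [[0.043, 0.999, 0.0], [0.999, -0.043, -0.0], [-0.0, 0.0, -1.0]]
ft_force: [-0.2, 0.3, -0.5]
opening: 0.4
grip_force: 0.0
```

>>> play_rows --plan '[[[255, 0, 0.0018, 0.0012, 0], [255, 0, 0.0018, 0.0012, 0], [255, 0, 0.0018, 0.0012, 0], [255, 0, 0.0018, 0.0012, 0], [255, 0, 0.0018, 0.0012, 0], [255, 0, 0.0018, 0.0012, 0], [255, 0, 0.0018, 0.0012, 0], [255, 0, 0.0018, 0.0012, 0]]]'

```text
time_s: 10.8
position: [573.9, -63.6, 467.4]
tool_rot: [[0.043, 0.999, 0.0], [0.999, -0.043, -0.0], [-0.0, 0.0, -1.0]]
ft_force: [-2.6, -0.0, 2.9]
opening: 0.2
grip_force: 1.8
```

```bash
python3 -c "
from st import *
s,t=st();path(t,np.linspace(.85,.3,16))"
```

```text
t 10.8 tip inst [  5.8  -5.6 260.9] tooly [ 0.999 -0.043] F [-2.6 -0.   2.9] open 0.2 corner phi if touching 0.857 r 178.6
0.85 dy 0.0007 dz 0.0012
0.813 dy 0.0051 dz 0.0041
0.777 dy 0.005 dz 0.0043
0.74 dy 0.0048 dz 0.0044
0.703 dy 0.0046 dz 0.0046
0.667 dy 0.0045 dz 0.0048
0.63 dy 0.0043 dz 0.0049
0.593 dy 0.0041 dz 0.0051
0.557 dy 0.0039 dz 0.0052
0.52 dy 0.0037 dz 0.0054
0.483 dy 0.0035 dz 0.0055
0.447 dy 0.0033 dz 0.0056
0.41 dy 0.0031 dz 0.0058
0.373 dy 0.0029 dz 0.0059
0.337 dy 0.0027 dz 0.006
0.3 dy 0.0025 dz 0.0061
```

Contact force is about 4 N and the lid is moving. I'll continue along the arc at about 0.37 rad/s.

>>> play_rows --plan '[[[255, 0, 0.003, 0.0025, 0], [255, 0, 0.0045, 0.004, 0], [255, 0, 0.005, 0.0043, 0], [255, 0, 0.0048, 0.0044, 0], [255, 0, 0.0046, 0.0046, 0], [255, 0, 0.0045, 0.0048, 0], [255, 0, 0.0043, 0.0049, 0], [255, 0, 0.0041, 0.0051, 0]]]'

```text
time_s: 11.6
position: [608.9, -65.1, 432.3]
tool_rot: [[0.043, 0.999, 0.0], [0.999, -0.043, -0.0], [-0.0, 0.0, -1.0]]
ft_force: [0.4, -0.1, 3.8]
opening: 0.2
grip_force: 1.4
```

```bash
python3 -c "
from st import *
s,t=st();path(t,np.linspace(.55,.1,14))"
```

```text
t 11.6 tip inst [ 40.8  -5.6 225.8] tooly [ 0.999 -0.043] F [ 0.4 -0.1  3.8] open 0.2 corner phi if touching 0.579 r 178.5
0.55 dy 0.0027 dz 0.0045
0.515 dy 0.0035 dz 0.0051
0.481 dy 0.0033 dz 0.0052
0.446 dy 0.0031 dz 0.0053
0.412 dy 0.0029 dz 0.0054
0.377 dy 0.0028 dz 0.0055
0.342 dy 0.0026 dz 0.0056
0.308 dy 0.0024 dz 0.0057
0.273 dy 0.0022 dz 0.0058
0.238 dy 0.002 dz 0.0059
0.204 dy 0.0018 dz 0.0059
0.169 dy 0.0016 dz 0.006
0.135 dy 0.0013 dz 0.006
0.1 dy 0.0011 dz 0.0061
```

>>> play_rows --plan '[[[255, 0, 0.0036, 0.005, 0], [255, 0, 0.0034, 0.0051, 0], [255, 0, 0.0032, 0.0052, 0], [255, 0, 0.003, 0.0054, 0], [255, 0, 0.0028, 0.0055, 0], [255, 0, 0.0026, 0.0056, 0], [255, 0, 0.0024, 0.0057, 0], [255, 0, 0.0022, 0.0058, 0]]]'

```text
time_s: 12.4
position: [631.9, -66.1, 389.0]
tool_rot: [[0.043, 0.999, -0.0], [0.999, -0.043, -0.0], [-0.0, -0.0, -1.0]]
ft_force: [1.0, 0.1, 2.2]
opening: 0.6
grip_force: 1.0
```

```bash
python3 -c "
from st import *
s,t=st();path(t,np.linspace(.25,.0,10))"
```

```text
t 12.4 tip inst [ 63.8  -5.6 182.5] tooly [ 0.999 -0.043] F [1.  0.1 2.2] open 0.6 corner phi if touching 0.304 r 177.5
0.25 dy 0.0037 dz 0.0088
0.222 dy 0.0015 dz 0.0047
0.194 dy 0.0013 dz 0.0048
0.167 dy 0.0012 dz 0.0048
0.139 dy 0.0011 dz 0.0048
0.111 dy 0.0009 dz 0.0049
0.083 dy 0.0008 dz 0.0049
0.056 dy 0.0007 dz 0.0049
0.028 dy 0.0005 dz 0.0049
0.0 dy 0.0004 dz 0.0049
```

>>> play_rows --plan '[[[255, 0, 0.002, 0.0055, 0], [255, 0, 0.0018, 0.0055, 0], [255, 0, 0.0016, 0.005, 0], [255, 0, 0.0014, 0.005, 0], [255, 0, 0.0012, 0.005, 0], [255, 0, 0.001, 0.005, 0], [255, 0, 0.001, 0.0045, 0], [255, 0, 0.0008, 0.004, 0]]]'

```text
time_s: 13.2
position: [642.5, -66.6, 349.5]
tool_rot: [[0.043, 0.999, -0.001], [0.999, -0.043, -0.0], [-0.0, -0.001, -1.0]]
ft_force: [-0.7, -0.3, 1.0]
opening: 0.3
grip_force: 0.6
```

```bash
python3 -c "
from st import *
s,t=st()"
```

```text
t 13.2 tip inst [ 74.3  -5.6 143. ] tooly [ 0.999 -0.043] F [-0.7 -0.3  1. ] open 0.3 corner phi if touching 0.073 r 177.6
```

>>> play_rows --plan '[[[255, 0, 0.0006, 0.003, 0], [255, 0, 0.0003, 0.002, 0], [255, 0, 0.0003, 0.002, 0], [255, 0, 0, 0.0015, 0], [255, 0, 0, 0.001, 0], [255, 0, 0, 0.0005, 0], [255, 0, 0, 0, 0]]]'

```text
time_s: 13.9
position: [643.7, -66.6, 340.0]
tool_rot: [[0.043, 0.999, 0.0], [0.999, -0.043, -0.0], [-0.0, 0.0, -1.0]]
ft_force: [0.9, 0.5, 0.3]
opening: 0.5
grip_force: 0.0
```

>>> play_rows --plan '[[[255, 0, 0, 0.0005, 0], [255, 0, 0, 0.0005, 0], [255, 0, 0, 0.0005, 0], [255, 0, 0, 0, 0]]]'

```text
time_s: 14.3
position: [643.7, -66.6, 338.5]
tool_rot: [[0.043, 0.999, 0.0], [0.999, -0.043, -0.0], [-0.0, 0.0, -1.0]]
ft_force: [0.3, -0.3, -0.1]
opening: 0.0
grip_force: 0.3
```

>>> play_rows --plan '[[[255, 0, 0, 0.0005, 0], [255, 0, 0, 0.0005, 0], [255, 0, 0, 0.0004, 0], [255, 0, 0, 0, 0]]]'

```text
time_s: 14.7
position: [643.7, -66.7, 337.0]
tool_rot: [[0.043, 0.999, -0.0], [0.999, -0.043, -0.0], [-0.0, -0.0, -1.0]]
ft_force: [0.5, -0.4, 0.7]
opening: 0.2
grip_force: 0.2
```

>>> play_rows --plan '[[[255, 0, 0, 0.0004, 0], [255, 0, 0, 0.0003, 0], [255, 0, 0, 0, 0]]]'

```text
time_s: 15.0
position: [643.7, -66.6, 336.3]
tool_rot: [[0.043, 0.999, -0.0], [0.999, -0.043, -0.0], [-0.0, -0.0, -1.0]]
ft_force: [-0.1, 0.4, 0.2]
opening: 0.8
grip_force: 0.2
```

>>> play_rows --plan '[[[255, 0, 0, 0.0004, 0], [255, 0, 0, 0.0004, 0], [255, 0, 0, 0, 0]]]'

```text
time_s: 15.3
position: [643.6, -66.6, 336.1]
tool_rot: [[0.043, 0.999, 0.0], [0.999, -0.043, -0.0], [-0.0, 0.0, -1.0]]
ft_force: [-1.4, -0.8, 5.5]
opening: 0.1
grip_force: 2.6
```

>>> play_rows --plan '[[[255, 0, 0, 0.0004, 0], [255, 0, 0, 0.0003, 0], [255, 0, 0, 0, 0]]]'

```text
time_s: 15.6
position: [643.6, -66.6, 336.1]
tool_rot: [[0.043, 0.999, 0.001], [0.999, -0.043, -0.0], [-0.0, 0.001, -1.0]]
ft_force: [-3.5, 0.2, 10.1]
opening: 0.6
grip_force: 5.3
```

>>> play_rows --plan '[[[255, 0, 0, 0.0002, 0], [255, 0, 0, 0.0002, 0], [255, 0, 0, 0, 0]]]'

```text
time_s: 15.9
position: [643.5, -66.6, 336.0]
tool_rot: [[0.043, 0.999, 0.001], [0.999, -0.043, -0.0], [-0.0, 0.001, -1.0]]
ft_force: [-4.2, 0.3, 14.3]
opening: 0.3
grip_force: 6.8
```

>>> play_rows --plan '[[[255, 0, 0, 0, 0], [255, 0, 0, 0, 0], [255, 0, 0, 0, 0], [255, 0, 0, 0, 0], [255, 0, 0, 0, 0]]]'

```text
time_s: 16.4
position: [643.5, -66.6, 336.0]
tool_rot: [[0.043, 0.999, 0.001], [0.999, -0.043, -0.0], [-0.0, 0.001, -1.0]]
ft_force: [-4.0, 0.7, 13.3]
opening: 0.5
grip_force: 6.8
```

Run:
```python
from st import *
s,t=st()
for n in ("scene","side"):
    p,d=bot.read_camera(n);P=(cloud(n,d)-O)@R
    h=cv2.cvtColor(p,cv2.COLOR_RGB2HSV).astype(int)
    b=(h[...,0]>100)&(h[...,0]<125)&(h[...,1]>90)&(d>0)&(abs(P[...,0]-5)<90)&(abs(P[...,1])<100)&(abs(P[...,2]-130)<40)
    Q=P[b];m,nn,k=plane(Q);print(n,m.round(1),nn.round(3),k)
    cv2.imwrite(f"pics/{n}5.png",cv2.resize(p[130:320,180:380,::-1],None,fx=3,fy=3))
st()
```

```text
t 16.4 tip inst [ 75.6  -5.7 129.5] tooly [ 0.999 -0.043] F [-4.   0.7 13.3] open 0.5 corner phi if touching -0.003 r 177.6
scene [  8.2  23.1 130.6] [-0.002  0.007  1.   ] 1835
side [  0.7  -9.8 130.4] [-0.    -0.001  1.   ] 1455
t 16.5 tip inst [ 75.6  -5.6 129.5] tooly [ 0.999 -0.043] F [-4.   0.5 13.8] open 0.4 corner phi if touching -0.003 r 177.6
```

View pics/scene5.png

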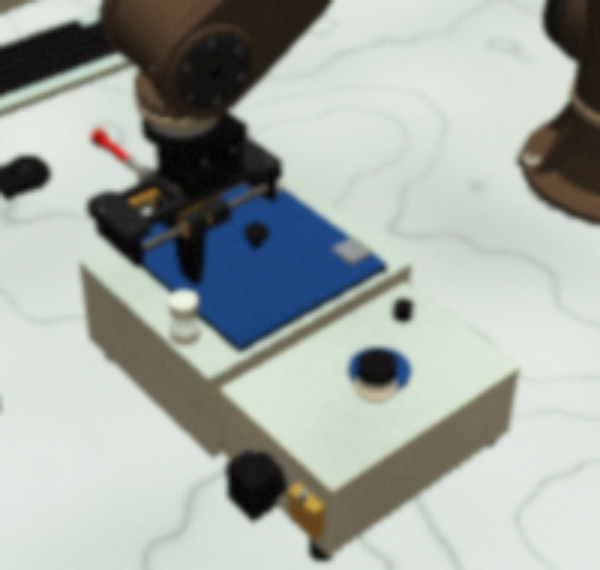

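The lid is shut and level: the plane normal is vertical and its face is at z = 130 mm. The fingertip is at (190,270) near the free edge and the vial at (184,315) hasn't been touched. I'll hold a little longer, then retreat.

>>> play_rows --plan '[[[255, 0, 0, 0, 0], [255, 0, 0, 0, 0], [255, 0, 0, 0, 0], [255, 0, 0, 0, 0], [255, 0, 0, -0.001, 0], [255, 0, 0, -0.001, 0], [255, 0, 0, -0.002, 0], [255, 0, 0, -0.005, 0]]]'

```text
time_s: 17.3
position: [643.7, -66.6, 343.1]
tool_rot: [[0.043, 0.999, -0.001], [0.999, -0.043, 0.0], [0.0, -0.001, -1.0]]
ft_force: [0.5, -0.4, -0.3]
opening: 0.3
grip_force: 0.0
```

>>> play_rows --plan '[[[255, 0, 0, -0.015, 0], [255, 0, 0, -0.025, 0], [255, 0, 0, -0.025, 0], [255, 0, 0, -0.025, 0], [255, 0, 0, -0.025, 0], [255, 0, 0, -0.015, 0], [255, 0, 0, 0, 0], [255, 0, 0, 0, 0]]]'

```text
time_s: 18.1
position: [643.6, -66.6, 473.0]
tool_rot: [[0.043, 0.999, -0.0], [0.999, -0.043, -0.0], [-0.0, -0.0, -1.0]]
ft_force: [-0.3, -0.3, -1.8]
opening: 0.6
grip_force: 0.0
```

Run:
```python
from st import *
s,t=st()
for n in ("scene","side"):
    p,d=bot.read_camera(n);P=(cloud(n,d)-O)@R
    h=cv2.cvtColor(p,cv2.COLOR_RGB2HSV).astype(int)
    b=(h[...,0]>100)&(h[...,0]<125)&(h[...,1]>90)&(d>0)&(abs(P[...,0]-5)<90)&(abs(P[...,1])<100)&(abs(P[...,2]-130)<40)
    Q=P[b];m,nn,k=plane(Q);print(n,m.round(1),nn.round(3),k)
    r=((h[...,0]<8)|(h[...,0]>172))&(h[...,1]>130)&(d>0)&(abs(P[...,0]-50)<80)&(abs(P[...,1]+180)<50)&(P[...,2]>100)
    print("bar",r.sum(),np.median(P[r],0).round(0) if r.any() else '')
```

```text
t 18.1 tip inst [ 75.4  -5.6 266.5] tooly [ 0.999 -0.043] F [-0.3 -0.3 -1.8] open 0.6 corner phi if touching 0.645 r 231.1
scene [ 11.9   5.8 130.7] [0.001 0.003 1.   ] 2295
bar 38 [  48. -190.  181.]
side [  7.3  -3.  130.6] [0.001 0.001 1.   ] 1645
bar 47 [  44. -187.  181.]
```

The lid is shut, but the bar position looks a little low, so I'll triangulate it before handing in.

Run:
```python
from st import *
L=[]
for n in ("scene","side"):
    p,d=bot.read_camera(n);P=(cloud(n,d)-O)@R;c=bot.calibration(n)
    h=cv2.cvtColor(p,cv2.COLOR_RGB2HSV).astype(int)
    r=((h[...,0]<8)|(h[...,0]>172))&(h[...,1]>110)&(d>0)&(abs(P[...,0]-50)<80)&(abs(P[...,1]+190)<60)&(P[...,2]>100)
    v,u=np.nonzero(r);print(n,u.mean(),v.mean(),np.ptp(u),np.ptp(v),np.percentile(P[r],[5,25,50,75,95],axis=0).round(0).tolist())
    q=c['attitude']@np.array([(u.mean()-c['cx'])/c['fx'],(v.mean()-c['cy'])/c['fy'],1]);L.append((c['position'],q/np.linalg.norm(q)))
    cv2.imwrite(f"pics/{n}6.png",cv2.resize(p[130:320,180:380,::-1],None,fx=3,fy=3))
(a1,q1),(a2,q2)=L
k=np.linalg.lstsq(np.stack([q1,-q2],1),a2-a1,rcond=None)[0]
A=a1+k[0]*q1;B=a2+k[1]*q2;print((A-O)@R,(B-O)@R)
```

```text
scene 215.66666666666666 177.64285714285714 10 10 [[41.0, -209.0, 176.0], [46.0, -204.0, 179.0], [48.0, -189.0, 181.0], [50.0, -171.0, 183.0], [51.0, -159.0, 185.0]]
side 304.5593220338983 257.0508474576271 8 15 [[39.0, -214.0, 173.0], [42.0, -211.0, 178.0], [43.0, -192.0, 180.0], [47.0, -176.0, 183.0], [50.0, -160.0, 184.0]]
[  45.26082881 -190.45975123  178.16799817] [  44.73480069 -190.20924966  178.24143115]
```

View pics/side6.png

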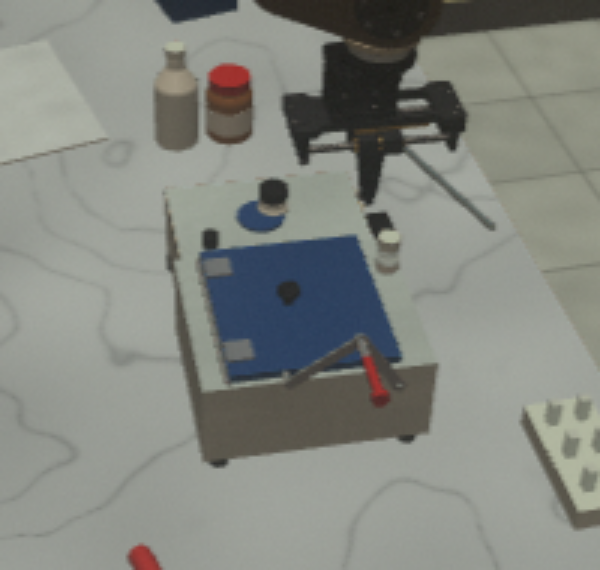

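The bar height fits the stay's geometry with the lid shut: the link directions give a bend of about 1.7 rad. The side view shows the lid shut with all bystanders in place and the gripper clear. Handing in.

```bash
python3 -c "
from rig import bot
print(bot.close_job())"
```

```text
the job is handed in; nothing more can be done
None
```

The job is handed in with no verdict returned: I unlocked and released the stay, then lowered the lid gently until shut. I pressed it at its free edge with about 13–14 N for a second and left the gripper clear. The bystanders looked in place in the last picture.

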